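# Open the gauge locker by its hidden catch

## Task

The yellow-fronted drawer of the gauge locker is locked by a catch hidden under a sprung shutter somewhere in the floor of the groove on the locker's top. Slide the shut fingertips lightly along the groove until they sink into the recess, press the catch below it home, then take the popped-out drawer by its black fin and pull it fully open, and let go. Go gently: never load the locker's blue top with more than 25 N, and leave the marker, the yellow tape and the little carton where they are.

Things in the scene. Friction and masses are not known exactly. Their poses are not given: they have to be found in the camera images.
- locker: gauge locker fixed to the table, a grey sheet-steel box 100 mm (its x) by 296 mm (its y) by 80 mm high with a blue top; origin at the centre of its underside, z up; yaw varies within about 0.25 rad. Its drawer leaves at the -y end.
- deck: the locker's blue top, fixed to it, same origin and axes. In its middle is an open groove along the locker's y: 46 mm wide (x -23 to +23), 126 mm long (y -63 to +63), 12 mm deep; rim at 80 mm, bare steel floor at 68 mm above the table, bedded on hard rubber (gives 1 mm at 6 N, 4 mm at 25 N); solid beyond its ends. More than 25 N of the fingers on the deck, its floor or the shutter spoils it.
- groove_mid (a point): middle of the groove's floor (68 mm up); axes as the locker's. A shutter, 46 mm of the floor's length over its full width, flush and looking like the rest, is centred somewhere within 40 mm of here along the groove, elsewhere each time. It gives under 1 N and sinks 10 mm under about 2 N; there it meets the catch. It springs back.
- drawer (a joint): travel of the drawer along the locker's -y, m: 0 shut, 0.115 at its stop. Once the catch is pressed a spring pushes it out to about 0.03 to 0.04; from there it slides with 1 to 2 N and stays where it is left. Locked, it does not move.
- catch (a joint): travel of the hidden catch under the shutter, m: 0 at rest (shutter 10 mm down), 0.006 home at a hard stop (shutter 16 mm below the floor). With the shutter it begins to give at about 6 N in all and is home at about 10 N in all; it frees the drawer from 0.004. It springs back.
- fin_top (a point): middle of the top edge of the drawer's grip fin, moving with the drawer: an upright black plate 10 mm thick (locker's x), 40 mm long (locker's y), top 62 mm, lower edge 20 mm above the table, standing out from the middle of the yellow drawer front (in front of it along -y). Free on both sides; axes as the locker's.
- marker_red: bystander: white and red marker pen lying on the table in front of the locker, 20 x 130 x 18 mm; origin at the centre of its underside
- tape_yellow: bystander: roll of yellow tape lying flat past the end of the drawer's way, 81 mm across, 19 mm high; origin at the centre of its underside
- box_blades: bystander: small white and blue carton, 35 x 75 x 45 mm, standing in front of the locker (robot's side) near the drawer's end; origin at the centre of its underside

How it is judged:
By the outcome, as a careful person would: the job done as asked, in the order asked, and still so for the second after the job is handed in, with the robot touching nothing.
It also fails if it takes over 72 s, if anything falls off the work surface, if the arm or the gripper's body presses on something with over 40 N, if the wrist force passes 120 N, or if a joint passes its speed limit or range.

## Robot

A 7-joint arm with a two-finger parallel gripper is mounted at the origin on a cart in front of the work surface, level with it; the furniture and walls round the work are solid. World frame = base frame: x ahead of the robot, y to its left, z up, the work surface at z = 0. Lengths are in m, angles in rad, forces in N, time in s.
With the tool pointing down it reaches from about 0.4 to 0.85 m from the base axis. Payload 4.5 kg.
Tool frame: the origin (TCP) lies midway between the tips of the shut fingers; the grasp point (between the pads) lies 19 mm behind it (ctrl.pinch_z is the distance from the TCP to the grasp point, in m); z points along the fingers, y is the direction in which the jaws open and shut (so a half turn about z gives the same grasp; the last joint's range is limited). The gripper opens to 85 mm and grips with 20 to 120 N. Pads are 22 mm wide; open, the fingers measure 114 mm over their backs; the gripper's body (76 mm by 85 mm) begins 54 mm behind the grasp point. The pads swing forward as they close: fully open they stand 13 mm farther back than shut.
Start: joints at [-1.141, 0.689, -0.195, 1.565, 0.157, 0.902, -0.215], TCP at [0.241, 0.577, 0.231] pointing down, gripper open.
Joint ranges: [-3.01, 3.01], [-0.46, 2.08], [-1.47, 1.51], [0.13, 2.56], [-1, 4.14], [0.04, 2.09], [-2.66, 2.66]. Speed limits (rad/s): [2.57, 2.57, 3.14, 3.14, 3.14, 3.14, 3.14].

## Interface

Orientations are given as a unit quaternion [w, x, y, z].
In Python, from plant import ctrl gives the robot as it stands.
- The arm moves only by the shell command python3 -m pendant 'ROWS' [FORCE]. ROWS is JSON, a list that holds one entry, the list of rows, each a list of 7 numbers: the opening, from 0 (shut) to 1 (fully open), then the shift along the tool's x, y, z in cm, then the turn, a rotation vector about the tool's x, y, z in degrees. A call has 1 to 8 rows; each row shifts and turns the commanded pose from where the row before left it, along the tool's axes as they then stand; what a row does not reach is not made up. A row lasts 1/12 s, in which the tool goes at most 41.7 mm and 7.16 degrees, less where a joint would pass 70% of its speed; a pose out of reach is approached as far as the arm can. A call is refused whole if a number of a shift passes 4.17 or a number of a turn 7.16, either way. A call with a gripper value outside its range is refused whole. The fingers move at their own pace and stop on an object; FORCE is the grip in N (left out, the last holds). Time passes only in rows, so rows that do not move let the fingers close. It gives the time, the measured TCP pose, the force and the opening at its end, in the units of the state.
- ctrl.sense(): the state, without advancing time (a new reading comes with each control period).
- ctrl.camera(name): name is "scene" or "top" or "wrist"; returns (picture, depth): 384x512x3 uint8, red, green, blue; 384x512 float32, m along the optical axis (not along the pixel's ray), 0 where there is no reading.
- ctrl.camera_model(name): a dict with "fx", "fy", "cx", "cy" (pixels), "pose" (4x4, takes a point from camera to world coordinates). Camera axes: x right, y down, z forward; pixel columns grow to the right and rows downward; lengths in m; the calibration is good to about 2 mm. The wrist camera is an equidistant fisheye: a pixel r from the principal point sees the ray r / f radians off the axis. A picture is of the moment at which its call begins: read the wrist's pose just before it. camera_model takes no time and is no camera call; for the wrist camera it gives the pose at the moment of the call.
- ctrl.sign_off(): hands the job in, once; it reports no verdict.
The state is a dict: "time": time; "qpos": joint angles; "joint_velocities": joint speeds; "effort": joint torques, N m; "tcp_pos": TCP position; "ee_rot": TCP orientation; "wrist_force": force on the tool from outside, world axes, zero at the start; "wrist_torque": the same for the moment, N m; "width": finger opening in m.
Only numpy, scipy, OpenCV 4.12 (cv2) and the standard library are available. Lean on these libraries where they do the work, as an engineer would, in place of code of your own. Each camera call takes 0.05 s, during which the arm holds its last target.

## Working session

There is one attempt and no reset: what is moved stays moved. The work goes in short steps, Python scripts to look and compute and a shell command to move; the robot and the scene stay as the last step left them, time stands still between calls to the robot, and variables do not carry over. Pictures are saved under pics/ and viewed, and the job is handed in when it is done.

```bash
ls; mkdir -p pics; python3 - <<'E'
from plant import ctrl
import cv2,numpy as np
np.set_printoptions(precision=4,suppress=True)
s=ctrl.sense()
for k in s: print(k,np.array(s[k]))
for n in ["scene","top"]:
    im,d=ctrl.camera(n); m=ctrl.camera_model(n)
    cv2.imwrite(f"pics/{n}0.png",cv2.cvtColor(im,cv2.COLOR_RGB2BGR)); np.save(f"{n}_d.npy",d); np.save(f"{n}_im.npy",im)
    print(n,m)
E
```

```text
pics
time 0.0
qpos [-1.1412  0.69   -0.1945  1.5664  0.1574  0.9025 -0.2151]
joint_velocities [ 0.0007  0.0001 -0.0001 -0.0015  0.0003  0.0018  0.0004]
effort [ -0.0007 -53.9592  -1.2665 -15.8547   0.0092   0.0094  -0.    ]
tcp_pos [0.2408 0.576  0.2305]
ee_rot [-0.0001  0.1966  0.9805 -0.0009]
wrist_force [ 0.0144  0.1645 -0.1789]
wrist_torque [0.0028 0.0244 0.0196]
width 0.08543119831060836
scene {'fx': 351.7515046257045, 'fy': 351.7515046257045, 'cx': 256.0359752145444, 'cy': 185.9131619986854, 'pose': array([[ 0.6767, -0.5228,  0.5184,  0.0108],
       [-0.7362, -0.4895,  0.4673, -0.5223],
       [ 0.0095, -0.6979, -0.7162,  0.7261],
       [ 0.    ,  0.    ,  0.    ,  1.    ]])}
top {'fx': 368.3652144066491, 'fy': 368.3652144066491, 'cx': 255.61610062098825, 'cy': 190.2928469621559, 'pose': array([[-0.0233, -0.9995,  0.0221,  0.4575],
       [-0.9997,  0.0232, -0.0051, -0.0587],
       [ 0.0046, -0.0222, -0.9997,  0.9853],
       [ 0.    ,  0.    ,  0.    ,  1.    ]])}
```

View pics/scene0.png

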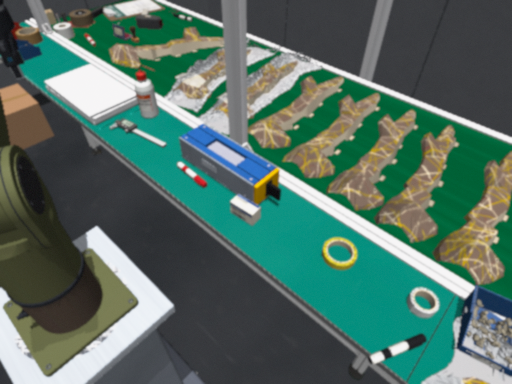

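View pics/top0.png

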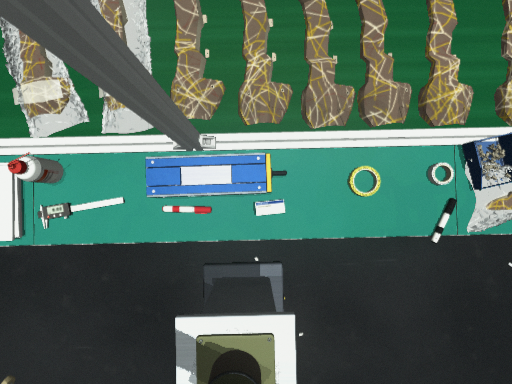

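The scene view shows the locker at about (228,160) with the fin at (275,190), the carton at (245,208), the marker at (191,174) and the tape at (340,253). In the top view the blue deck is around (207,175), the groove around (206,175), the yellow front at x≈268, the fin at (280,173) and a post at (205,142). Next I'll measure these.

```bash
cat > h.py <<'E'
import numpy as np,cv2
from plant import ctrl
np.set_printoptions(precision=4,suppress=True)
def ray(m,uv,z):
    uv=np.atleast_2d(np.asarray(uv,float)); P=m["pose"]
    d=np.c_[(uv[:,0]-m["cx"])/m["fx"],(uv[:,1]-m["cy"])/m["fy"],np.ones(len(uv))]@P[:3,:3].T
    t=(z-P[2,3])/d[:,2]; return P[:3,3]+d*t[:,None]
def dep(m,d,mask):
    v,u=np.nonzero(mask&(d>0)); z=d[v,u]
    c=np.c_[(u-m["cx"])/m["fx"]*z,(v-m["cy"])/m["fy"]*z,z]
    return c@m["pose"][:3,:3].T+m["pose"][:3,3]
E
python3 - <<'E'
from h import *
for n in ["top","scene"]:
    im=np.load(n+"_im.npy");d=np.load(n+"_d.npy");m=ctrl.camera_model(n)
    hsv=cv2.cvtColor(im,cv2.COLOR_RGB2HSV)
    H,S,V=[hsv[...,i].astype(int) for i in range(3)]
    def big(mask,roi):
        k=np.zeros(mask.shape,bool);k[roi[1]:roi[3],roi[0]:roi[2]]=1
        mask=(mask&k).astype(np.uint8)
        nn,l,st,_=cv2.connectedComponentsWithStats(mask); i=1+np.argmax(st[1:,4]); return l==i
    R={"top":dict(l=(130,140,290,205),f=(262,160,300,190)),"scene":dict(l=(170,115,290,210),f=(262,170,290,205))}[n]
    b=big((H>100)&(H<125)&(S>110)&(V>60),R["l"])
    g=big((S<60)&(V>120),(170,160,240,190) if n=="top" else (205,135,250,170))
    y=big((H>18)&(H<32)&(S>120),R["l"])
    f=big((V<50),R["f"])
    for nm,mk,z in [("blue",b,.08),("groove",g,.068),("yellow",y,.07),("fin",f,.062)]:
        p=dep(m,d,mk)
        c=max(cv2.findContours(mk.astype(np.uint8),0,2)[0],key=cv2.contourArea)
        box=cv2.boxPoints(cv2.minAreaRect(c)); w=ray(m,box,z)
        print(n,nm,mk.sum(),"box",box.round(1).tolist(),"z med",np.median(p[:,2]),np.percentile(p[:,2],[5,95]))
        print("  corners",w[:,:2].round(4).tolist(),"ctr",w.mean(0)[:2],"sides",np.linalg.norm(w[1]-w[0]),np.linalg.norm(w[2]-w[1]),"depth xy ctr",p.mean(0)[:2])
        e=w[1]-w[0] if np.linalg.norm(w[1]-w[0])>np.linalg.norm(w[2]-w[1]) else w[2]-w[1]
        e=e*np.sign(e[1]); print("  yaw",np.arctan2(-e[0],e[1]))
E
python3 - <<'E'
import cv2
a=cv2.imread('pics/top0.png')[120:230,130:310];cv2.imwrite('pics/topc.png',cv2.resize(a,None,fx=4.4,fy=4.4,interpolation=2))
a=cv2.imread('pics/scene0.png')[110:230,160:320];cv2.imwrite('pics/scenec.png',cv2.resize(a,None,fx=4.8,fy=4.8,interpolation=2))
E
```

```text
top blue 3247 box [[144.8000030517578, 158.60000610351562], [264.8999938964844, 154.1999969482422], [266.29998779296875, 190.10000610351562], [146.10000610351562, 194.60000610351562]] z med 0.07990170738094415 [0.0768 0.0826]
  corners [[0.5617, 0.2074], [0.566, -0.0884], [0.4774, -0.0895], [0.4733, 0.2056]] ctr [0.5196 0.0588] sides 0.29580724799328906 0.08856706411031186 depth xy ctr [0.5196 0.0591]
  yaw 0.014339438424235105
top groove 963 box [[180.0, 166.0], [230.6999969482422, 164.10000610351562], [231.5, 183.0], [180.6999969482422, 185.0]] z med 0.06804508845248891 [0.0652 0.071 ]
  corners [[0.5426, 0.1236], [0.5446, -0.0029], [0.4973, -0.0037], [0.4954, 0.1227]] ctr [0.52   0.0599] sides 0.1265762440794196 0.04728888065525361 depth xy ctr [0.5199 0.0597]
  yaw 0.015637716107237947
top yellow 163 box [[265.29998779296875, 154.0], [269.6000061035156, 153.89999389648438], [271.1000061035156, 191.0], [266.79998779296875, 191.10000610351562]] z med 0.07785364405439582 [0.0753 0.0803]
  corners [[0.5675, -0.0898], [0.5677, -0.1005], [0.4752, -0.1018], [0.475, -0.0911]] ctr [ 0.521
[... 1356 characters left out ...]
.5, 204.5]] z med 0.062253240369920526 [0.0182 0.0792]
  corners [[0.4496, -0.0926], [0.5792, -0.0758], [0.5656, -0.1279], [0.4409, -0.1403]] ctr [ 0.5088 -0.1091] sides 0.1306514760646995 0.05391132836008803 depth xy ctr [ 0.5126 -0.1014]
  yaw -1.4419917826908457
scene fin 152 box [[263.8999938964844, 194.39999389648438], [268.1000061035156, 180.39999389648438], [282.3999938964844, 184.6999969482422], [278.20001220703125, 198.6999969482422]] z med 0.04537804041706128 [0.0265 0.0626]
  corners [[0.483, -0.1243], [0.5287, -0.0986], [0.5425, -0.1369], [0.4967, -0.1609]] ctr [ 0.5127 -0.1302] sides 0.052450834579593986 0.0407016307464653 depth xy ctr [ 0.5207 -0.1214]
  yaw -1.0583503151748672
```

View pics/topc.png

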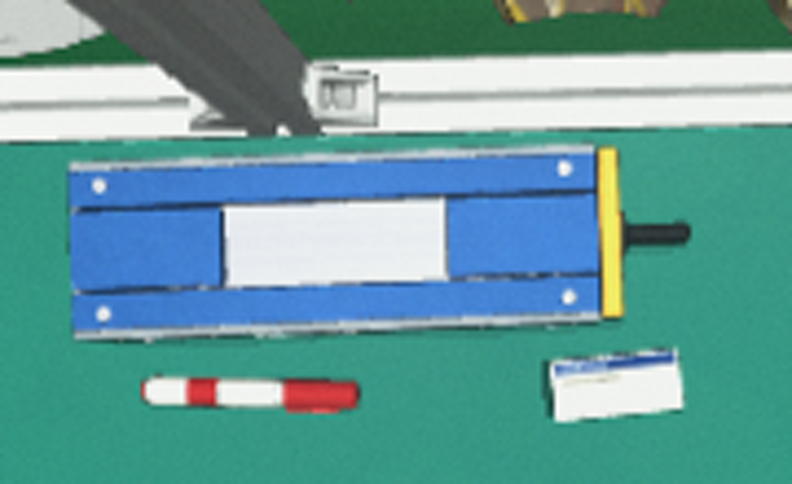

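View pics/scenec.png

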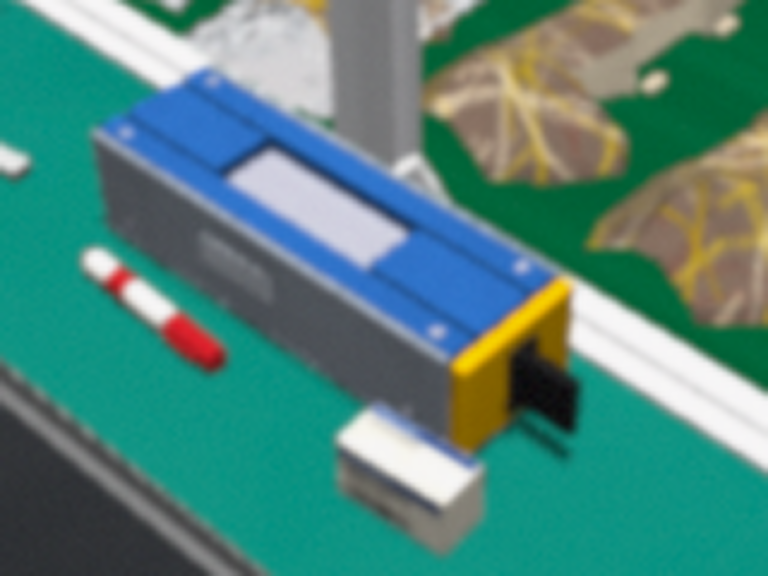

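```bash
python3 - <<'E'
from h import *
n="top"
im=np.load(n+"_im.npy");d=np.load(n+"_d.npy");m=ctrl.camera_model(n)
p=dep(m,d,np.ones(d.shape,bool))
for z0,z1 in [(.1,.2),(.2,.3),(.3,.45),(.45,.6)]:
    q=p[(p[:,2]>z0)&(p[:,2]<z1)&(p[:,0]>.45)&(abs(p[:,1])<.5)]
    if len(q): print("post?",z0,len(q),q.min(0),q.max(0))
n2="scene"; d2=np.load(n2+"_d.npy");m2=ctrl.camera_model(n2)
p=dep(m2,d2,np.ones(d2.shape,bool))
for z0,z1 in [(.1,.2),(.2,.3),(.3,.45),(.45,.6)]:
    q=p[(p[:,2]>z0)&(p[:,2]<z1)&(p[:,0]>.45)&(p[:,0]<.8)&(abs(p[:,1])<.3)]
    if len(q): print("post scene",z0,len(q),q.min(0),q.max(0))
# carton, marker
g=np.array(im).astype(int)
for nm,roi,z,mk in [("carton",(250,196,292,222),.045,(g[...,0]>130)|((g[...,2]>g[...,1]+15))),("marker",(155,198,220,222),.016,g[...,0]>110),("tape",(340,160,390,200),.019,(g[...,0]>130)&(g[...,2]<120))]:
    k=np.zeros(d.shape,bool);k[roi[1]:roi[3],roi[0]:roi[2]]=1
    c=max(cv2.findContours((mk&k).astype(np.uint8),0,2)[0],key=cv2.contourArea)
    b=ray(m,cv2.boxPoints(cv2.minAreaRect(c)),z); print(nm,b[:,:2].tolist(),b.mean(0))
E
```

```text
post? 0.1 941 [0.5116 0.073  0.1004] [0.63   0.4975 0.1996]
post? 0.2 365 [0.5879 0.0733 0.2006] [0.6305 0.118  0.2997]
post? 0.3 1002 [0.588  0.0736 0.3001] [0.6304 0.1185 0.45  ]
post? 0.45 2374 [0.5884 0.074  0.45  ] [0.631  0.1192 0.5999]
post scene 0.1 571 [0.5893 0.0695 0.1   ] [0.6344 0.1185 0.1999]
post scene 0.2 715 [0.5905 0.0708 0.2001] [0.6354 0.1178 0.3   ]
post scene 0.3 1449 [0.5906 0.0707 0.3004] [0.6342 0.1187 0.4498]
post scene 0.45 33 [0.5909 0.0704 0.45  ] [0.6197 0.0919 0.4576]
carton [[0.4483627139533317, -0.05992042880382235], [0.45455701728696346, -0.13408629554635465], [0.42017650955620145, -0.1369057437286106], [0.4140059450725442, -0.06279709201391828]] [ 0.4343 -0.0984  0.045 ]
marker [[0.4298975911866351, 0.18392818745553519], [0.447747650522497, 0.18261971235105318], [0.4377716634267938, 0.05644771425410373], [0.4199179198670753, 0.05780906548849118]] [0.4338 0.1202 0.016 ]
tape [[0.48104371410966684, -0.2980980569025438], [0.550762471818235, -0.3354208200808752], [0.5138416862370732, -0.4049533380661757], [0.4442218398821154, -0.36752421686845643]] [ 0.4975 -0.3515  0.019 ]
```

Locker: centre (0.520, 0.0597), yaw ≈ 0.0155 rad, with sizes and heights matching the spec (296, 126 × 47, z 0.080/0.068). The post stands at x ≥ 0.589, y 0.07–0.118, so I'll approach from the robot's side and start the slide at the groove's -y end. Next I'll work out the rows.

```bash
cat >> h.py <<'E'
from scipy.spatial.transform import Rotation as Ro
C=np.array([.5200,.0597]);YAW=.0155
def loc(x,y,z): # locker mm -> world
    c,s=np.cos(YAW),np.sin(YAW); return np.array([C[0]+(c*x-s*y)/1e3,C[1]+(s*x+c*y)/1e3,z/1e3])
def toloc(p):
    c,s=np.cos(YAW),np.sin(YAW); d=(np.asarray(p)[:2]-C)*1e3; return np.array([c*d[0]+s*d[1],-s*d[0]+c*d[1],p[2]*1e3])
def R0(): s=ctrl.sense(); return np.array(s["tcp_pos"]),Ro.from_quat(s["ee_rot"],scalar_first=True)
def tgtR(tilt=0): # tool y along locker x, tool z down
    return Ro.from_matrix(np.array([[0,np.cos(YAW),0],[0,np.sin(YAW),0],[0,0,0]])+0)if 0 else Ro.from_matrix(np.c_[[-np.sin(YAW),np.cos(YAW),0],[np.cos(YAW),np.sin(YAW),0],[0,0,-1]])
def plan(p1,R1,n,p=None,R=None):
    if p is None: p,R=R0()
    rv=(R.inv()*R1).as_rotvec()/n; st=(np.asarray(p1)-p)/n
    for i in range(n):
        Ri=R*Ro.from_rotvec(rv*i); print(np.r_[Ri.inv().apply(st)*100,np.degrees(rv)].round(2).tolist())
    return np.asarray(p1),R1
def st():
    s=ctrl.sense(); p,R=R0(); print("t",s["time"],"loc",toloc(p).round(2),"F",np.round(s["wrist_force"],2),"T",np.round(s["wrist_torque"],2),"w",round(s["width"],4),"err deg",np.degrees((R.inv()*tgtR()).as_rotvec()).round(2),"q",np.round(s["qpos"],2))
E
python3 - <<'E'
from h import *
st()
print(tgtR().as_matrix(), R0()[1].as_matrix())
p,R=R0()
Rm=R*Ro.from_rotvec((R.inv()*tgtR()).as_rotvec()*.75)
p,R=plan([.42,.18,.20],Rm,11); print()
plan([.42,-.0,.18],tgtR(),5,p,R)
E
```

```text
t 0.1 loc [-271.18  520.67  230.55] F [0.48 0.2  0.48] T [-0.    0.   -0.03] w 0.0853 err deg [-0.08  0.06 66.44] q [-1.14  0.69 -0.19  1.57  0.16  0.9  -0.22]
[[-0.0155  0.9999  0.    ]
 [ 0.9999  0.0155  0.    ]
 [ 0.      0.     -1.    ]] [[-0.9227  0.3855 -0.0005]
 [ 0.3855  0.9227 -0.0016]
 [-0.0001 -0.0017 -1.    ]]
[-2.89, -2.69, 0.28, -0.01, 0.0, 4.53]
[-3.1, -2.46, 0.28, -0.01, 0.0, 4.53]
[-3.28, -2.21, 0.28, -0.01, 0.0, 4.53]
[-3.44, -1.94, 0.28, -0.01, 0.0, 4.53]
[-3.59, -1.66, 0.28, -0.01, 0.0, 4.53]
[-3.71, -1.37, 0.28, -0.01, 0.0, 4.53]
[-3.8, -1.08, 0.28, -0.01, 0.0, 4.53]
[-3.88, -0.77, 0.28, -0.01, 0.0, 4.53]
[-3.92, -0.46, 0.28, -0.01, 0.0, 4.53]
[-3.95, -0.15, 0.28, -0.01, 0.0, 4.53]
[-3.95, 0.16, 0.28, -0.01, 0.0, 4.53]

[-3.43, -1.08, 0.4, -0.0, 0.0, 3.32]
[-3.49, -0.88, 0.4, -0.0, 0.0, 3.32]
[-3.54, -0.68, 0.4, -0.0, 0.0, 3.32]
[-3.57, -0.47, 0.4, -0.0, 0.0, 3.32]
[-3.59, -0.26, 0.4, -0.0, 0.0, 3.32]
```

```bash
python3 -m pendant '[[[0,-2.89,-2.69,0.28,0,0,4.53],[0,-3.1,-2.46,0.28,0,0,4.53],[0,-3.28,-2.21,0.28,0,0,4.53],[0,-3.44,-1.94,0.28,0,0,4.53],[0,-3.59,-1.66,0.28,0,0,4.53],[0,-3.71,-1.37,0.28,0,0,4.53],[0,-3.8,-1.08,0.28,0,0,4.53],[0,-3.88,-0.77,0.28,0,0,4.53]]]' 20
python3 -m pendant '[[[0,-3.92,-0.46,0.28,0,0,4.53],[0,-3.95,-0.15,0.28,0,0,4.53],[0,-3.95,0.16,0.28,0,0,4.53],[0,0,0,0,0,0,0],[0,0,0,0,0,0,0]]]'
python3 - <<'E'
from h import *
st()
plan([.42,-.0,.18],tgtR(),6)
im,d=ctrl.camera("scene");cv2.imwrite("pics/s1.png",im[...,::-1])
E
```

```text
time: 0.77
tcp_pos: [0.3716, 0.2867, 0.2087]
ee_rot: [-0.0, 0.493, 0.87, -0.0]
wrist_force: [1.3, 1.0, 0.2]
width: 0.0001
time: 1.18
tcp_pos: [0.421, 0.1778, 0.2002]
ee_rot: [0.0, 0.594, 0.805, -0.001]
wrist_force: [0.4, 0.4, -0.2]
width: -0.0
t 1.1833 loc [-97.17 119.62 200.23] F [ 0.39  0.38 -0.21] T [0.11 0.05 0.01] w -0.0 err deg [-0.04  0.08 16.27] q [-0.5   0.53 -0.01  2.09  0.01  0.52 -0.21]
[-2.83, -0.89, 0.34, -0.01, 0.01, 2.71]
[-2.87, -0.75, 0.34, -0.01, 0.01, 2.71]
[-2.9, -0.62, 0.34, -0.01, 0.01, 2.71]
[-2.92, -0.48, 0.34, -0.01, 0.01, 2.71]
[-2.94, -0.34, 0.34, -0.01, 0.01, 2.71]
[-2.96, -0.2, 0.34, -0.01, 0.01, 2.71]
```

View pics/s1.png

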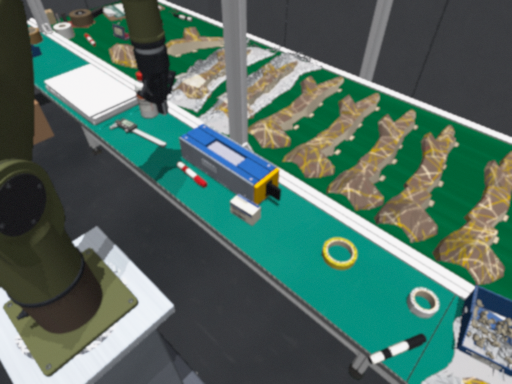

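The arm is up-left in the scene view, with the gripper at (158,95) and the locker area free. I'll carry on along the robot's side.

```bash
python3 -m pendant '[[[0,-2.83,-0.89,0.34,0,0,2.71],[0,-2.87,-0.75,0.34,0,0,2.71],[0,-2.9,-0.62,0.34,0,0,2.71],[0,-2.92,-0.48,0.34,0,0,2.71],[0,-2.94,-0.34,0.34,0,0,2.71],[0,-2.96,-0.2,0.34,0,0,2.71],[0,0,0,0,0,0,0],[0,0,0,0,0,0,0]]]'
python3 - <<'E'
from h import *
st()
plan(loc(0,-50,120),tgtR(),5)
im,d=ctrl.camera("scene");cv2.imwrite("pics/s2.png",im[...,::-1])
m=ctrl.camera_model("scene")
p=dep(m,d,np.ones(d.shape,bool))
t,_=R0()
for z in np.arange(t[2]+.02,.6,.05):
    q=p[(abs(p[:,2]-z)<.02)&(np.hypot(p[:,0]-t[0],p[:,1]-t[1])<.13)]
    if len(q): print(round(z,2),len(q),(q[:,:2]-t[:2]).min(0),(q[:,:2]-t[:2]).max(0))
E
```

```text
time: 1.9
tcp_pos: [0.4204, 0.003, 0.18]
ee_rot: [-0.0, 0.699, 0.715, 0.0]
wrist_force: [0.3, 1.4, 0.7]
width: -0.0003
t 1.9 loc [-100.5   -55.16  179.96] F [0.34 1.41 0.67] T [ 0.04  0.01 -0.01] w -0.0003 err deg [-0.02 -0.02  0.34] q [-0.13  0.53  0.02  2.22 -0.02  0.39 -0.07]
[0.09, 2.01, 1.2, -0.0, -0.0, 0.07]
[0.09, 2.01, 1.2, -0.0, -0.0, 0.07]
[0.1, 2.01, 1.2, -0.0, -0.0, 0.07]
[0.1, 2.01, 1.2, -0.0, -0.0, 0.07]
[0.1, 2.01, 1.2, -0.0, -0.0, 0.07]
0.2 136 [-0.0127 -0.0155] [0.0161 0.0045]
0.25 482 [-0.0603 -0.0208] [0.063  0.0142]
0.3 411 [-0.0464 -0.041 ] [0.047  0.0133]
0.35 622 [-0.0367 -0.0417] [0.0339 0.027 ]
0.4 730 [-0.0381 -0.0414] [0.0327 0.019 ]
0.45 808 [-0.0379 -0.043 ] [0.028  0.0161]
0.5 1358 [-0.0505 -0.0509] [0.0477 0.0346]
0.55 31 [-0.0482 -0.0493] [-0.0322 -0.0339]
```

View pics/s2.png

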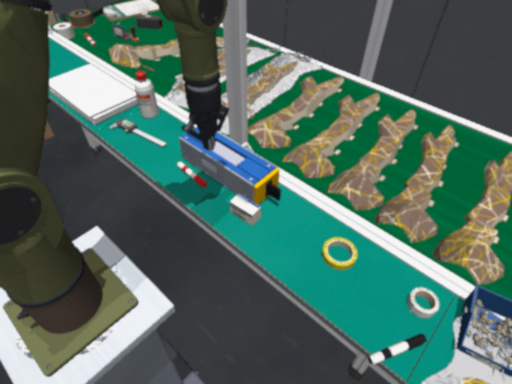

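The gripper is at about (207,110) in the scene view, held short of the locker. Its knuckles reach ±63 mm along tool y, so I'll run 5 mm to the robot's side of the groove's middle to stay clear of the post.

```bash
python3 -m pendant '[[[0,0.1,1.92,1.2,0,0,0.07],[0,0.1,1.92,1.2,0,0,0.07],[0,0.1,1.92,1.2,0,0,0.07],[0,0.1,1.92,1.2,0,0,0.07],[0,0.1,1.92,1.2,0,0,0.07],[0,0,0,0,0,0,0],[0,0,0,0,0,0,0]]]'
python3 - <<'E'
from h import *
st()
plan(loc(-4,-50,72),tgtR(),5)
im,d=ctrl.camera("top");cv2.imwrite("pics/t3.png",cv2.resize(im[120:230,130:310,::-1],None,fx=4.4,fy=4.4,interpolation=2))
im,d=ctrl.camera("wrist");cv2.imwrite("pics/w3.png",im[...,::-1])
E
```

```text
time: 2.53
tcp_pos: [0.5167, 0.0127, 0.1194]
ee_rot: [-0.001, 0.7, 0.714, 0.0]
wrist_force: [-0.3, 0.1, -0.6]
width: 0.0
t 2.5333 loc [ -4.01 -46.99 119.44] F [-0.33  0.07 -0.63] T [-0.01 -0.02  0.03] w 0.0 err deg [-0.03 -0.09  0.27] q [-0.12  0.73  0.01  2.   -0.03  0.42 -0.07]
[-0.06, 0.0, 0.95, -0.01, -0.02, 0.05]
[-0.06, 0.0, 0.95, -0.01, -0.02, 0.05]
[-0.06, 0.0, 0.95, -0.01, -0.02, 0.05]
[-0.06, 0.0, 0.95, -0.01, -0.02, 0.05]
[-0.06, 0.0, 0.95, -0.01, -0.02, 0.05]
```

View pics/t3.png

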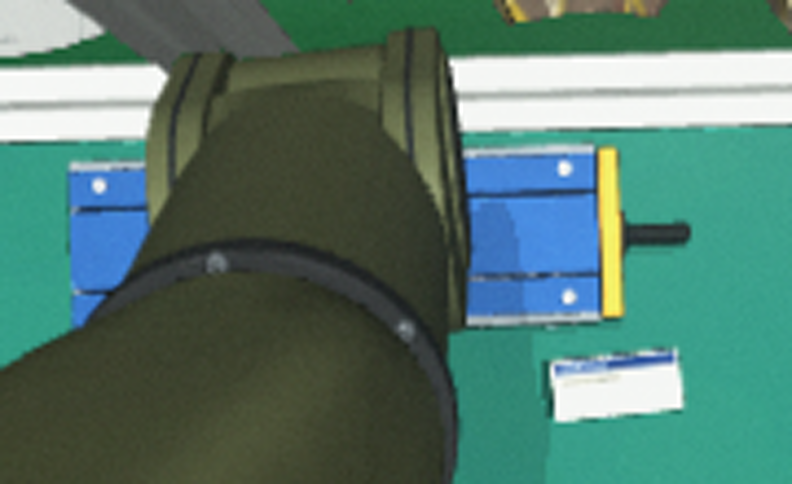

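View pics/w3.png

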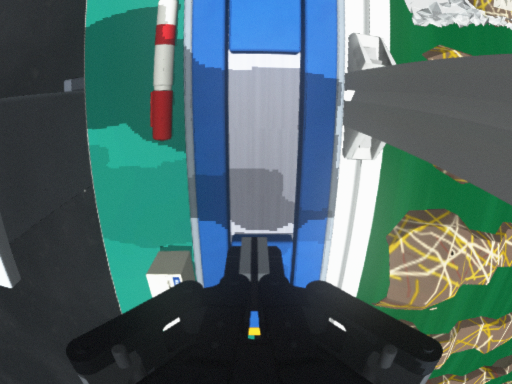

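The top view shows the wrist housing (crop 150–465, 30–330) just beside the post. The wrist view shows the fingers at (262,260) over the groove's near end, well aligned. I'll check the housing-to-post clearance before sliding.

```bash
python3 - <<'E'
from h import *
t,_=R0()
for n in ["top","scene"]:
    im,d=ctrl.camera(n); m=ctrl.camera_model(n)
    p=dep(m,d,np.ones(d.shape,bool))
    q=p[(p[:,2]>.12)&(p[:,2]<.75)&(p[:,0]>.5)&(p[:,0]<.7)&(abs(p[:,1])<.2)]
    q0=q[q[:,1]<.0695]
    for z in np.arange(.13,.7,.04):
        a=q0[abs(q0[:,2]-z)<.02]
        if len(a)>3: print(n,"z",round(z,2),"n",len(a),"max x",np.percentile(a[:,0],99).round(3),"y",np.percentile(a[:,1],[1,99]).round(3))
E
```

```text
top z 0.45 n 85 max x 0.559 y [-0.034  0.05 ]
top z 0.49 n 699 max x 0.557 y [-0.033  0.054]
top z 0.53 n 951 max x 0.535 y [-0.03   0.053]
top z 0.57 n 413 max x 0.516 y [-0.02   0.035]
scene z 0.13 n 77 max x 0.533 y [-0.003  0.016]
scene z 0.17 n 178 max x 0.561 y [-0.008  0.021]
scene z 0.21 n 255 max x 0.576 y [-0.011  0.015]
scene z 0.25 n 86 max x 0.536 y [-0.029 -0.001]
scene z 0.29 n 180 max x 0.546 y [-0.029 -0.011]
scene z 0.33 n 205 max x 0.541 y [-0.029 -0.018]
scene z 0.37 n 210 max x 0.535 y [-0.028 -0.021]
scene z 0.41 n 233 max x 0.551 y [-0.036  0.013]
scene z 0.45 n 383 max x 0.561 y [-0.037 -0.028]
scene z 0.49 n 277 max x 0.557 y [-0.037 -0.028]
```

The arm's farthest point is at x ≤ 0.576 and the post starts at x ≥ 0.588, so it is clear. I'll descend into the groove at locker y = -47.

```bash
python3 -m pendant '[[[0,0,0,1.0,0,0,0.1],[0,0,0,1.0,0,0,0.1],[0,0,0,1.0,0,0,0.05],[0,0,0,1.0,0,0,0],[0,0,0,0.5,0,0,0],[0,0,0,0,0,0,0],[0,0,0,0,0,0,0]]]'
python3 -m pendant '[[[0,0,0,0.1,0,0,0],[0,0,0,0.1,0,0,0],[0,0,0,0,0,0,0]]]'
python3 -m pendant '[[[0,0,0,0.1,0,0,0],[0,0,0,0.1,0,0,0],[0,0,0,0,0,0,0]]]'
python3 -c "
from h import *
st()"
```

```text
time: 3.32
tcp_pos: [0.516, 0.0095, 0.0745]
ee_rot: [-0.0, 0.703, 0.711, -0.0]
wrist_force: [-0.0, 0.0, -1.0]
width: -0.0
time: 3.57
tcp_pos: [0.5165, 0.0096, 0.0733]
ee_rot: [0.0, 0.703, 0.711, 0.0]
wrist_force: [-0.7, 0.5, 0.6]
width: 0.0001
time: 3.82
tcp_pos: [0.5163, 0.0097, 0.071]
ee_rot: [-0.0, 0.703, 0.711, 0.0]
wrist_force: [-0.7, -0.0, -0.5]
width: 0.0002
t 3.8167 loc [ -4.47 -49.97  71.03] F [-0.73 -0.03 -0.53] T [ 0.02 -0.02 -0.  ] w 0.0002 err deg [ 0.   -0.01 -0.25] q [-0.11  0.82  0.01  2.02 -0.03  0.31 -0.07]
```

```bash
python3 -m pendant '[[[0,0.2,0,0,0,0,0],[0,0,0,0.1,0,0,0],[0,0,0,0.1,0,0,0],[0,0,0,0,0,0,0]]]'
python3 -m pendant '[[[0,0,0,0.1,0,0,0],[0,0,0,0,0,0,0]]]'
python3 -m pendant '[[[0,0,0,0.1,0,0,0],[0,0,0,0,0,0,0]]]'
python3 -c "
from h import *
st()"
```

```text
time: 4.15
tcp_pos: [0.5162, 0.0117, 0.0689]
ee_rot: [-0.0, 0.703, 0.711, -0.0]
wrist_force: [-1.0, 0.4, -0.7]
width: -0.0001
time: 4.32
tcp_pos: [0.5163, 0.0116, 0.068]
ee_rot: [0.0, 0.703, 0.711, 0.0]
wrist_force: [-0.7, -0.3, 1.5]
width: -0.0002
time: 4.48
tcp_pos: [0.5164, 0.0116, 0.0673]
ee_rot: [0.0, 0.703, 0.711, 0.0]
wrist_force: [-0.6, -0.3, 5.8]
width: 0.0003
t 4.4833 loc [ -4.38 -48.04  67.29] F [-0.63 -0.27  5.75] T [0.02 0.13 0.04] w 0.0003 err deg [ 0.01 -0.   -0.26] q [-0.12  0.82  0.01  2.02 -0.03  0.3  -0.07]
```

Contact with the fixed floor at z = 67.3 mm and 5.8 N. I'll back off half a millimetre and slide towards +y.

```bash
python3 -m pendant '[[[0,0.2,0,-0.04,0,0,0],[0,0.3,0,0,0,0,0],[0,0,0,0,0,0,0]]]'
python3 -m pendant '[[[0,0.3,0,0,0,0,0],[0,0.3,0,0,0,0,0]]]'
python3 -m pendant '[[[0,0.3,0,0,0,0,0],[0,0.3,0,0,0,0,0]]]'
python3 -c "
from h import *
st()"
```

```text
time: 4.73
tcp_pos: [0.5165, 0.0169, 0.0676]
ee_rot: [0.0, 0.703, 0.711, 0.0]
wrist_force: [-0.9, -0.9, 3.3]
width: 0.0001
time: 4.9
tcp_pos: [0.5163, 0.0223, 0.0676]
ee_rot: [0.0, 0.703, 0.711, -0.0]
wrist_force: [0.4, -2.2, 3.9]
width: 0.0001
time: 5.07
tcp_pos: [0.5162, 0.0288, 0.0675]
ee_rot: [0.0, 0.703, 0.711, -0.0]
wrist_force: [0.2, -2.9, 3.1]
width: -0.0001
t 5.0667 loc [ -4.31 -30.85  67.49] F [ 0.19 -2.88  3.1 ] T [-0.59 -0.    0.06] w -0.0001 err deg [ 0.    0.01 -0.26] q [-0.15  0.82  0.02  2.02 -0.04  0.3  -0.09]
```

```bash
python3 -m pendant '[[[0,0.3,0,0,0,0,0],[0,0.3,0,0,0,0,0]]]'
python3 -m pendant '[[[0,0.3,0,0,0,0,0],[0,0.3,0,0,0,0,0]]]'
python3 -m pendant '[[[0,0.3,0,0,0,0,0],[0,0.3,0,0,0,0,0]]]'
python3 -c "
from h import *
st()"
```

```text
time: 5.23
tcp_pos: [0.516, 0.035, 0.0675]
ee_rot: [-0.0, 0.703, 0.711, 0.0]
wrist_force: [-0.2, -1.3, 1.8]
width: 0.0002
time: 5.4
tcp_pos: [0.5157, 0.0417, 0.0673]
ee_rot: [-0.001, 0.703, 0.711, 0.0]
wrist_force: [0.1, -0.1, 0.7]
width: -0.0001
time: 5.57
tcp_pos: [0.5157, 0.0474, 0.0673]
ee_rot: [-0.0, 0.703, 0.711, 0.0]
wrist_force: [0.2, -0.9, -0.1]
width: 0.0003
t 5.5667 loc [ -4.49 -12.22  67.29] F [ 0.15 -0.89 -0.1 ] T [-0.09 -0.06  0.03] w 0.0003 err deg [-0.03 -0.03 -0.22] q [-0.19  0.82  0.02  2.02 -0.05  0.3  -0.12]
```

The force fell from about 3 N to 0 around y = -25 to -18 while the tips stayed at 67.3 mm, so the tips are over the shutter. I'll sink gently.

```bash
python3 -m pendant '[[[0,0.1,0,0.15,0,0,0],[0,0.1,0,0.15,0,0,0],[0,0,0,0,0,0,0]]]'
python3 -m pendant '[[[0,0,0,0.2,0,0,0],[0,0,0,0,0,0,0]]]'
python3 -m pendant '[[[0,0,0,0.2,0,0,0],[0,0,0,0,0,0,0]]]'
python3 -c "
from h import *
st()"
```

```text
time: 5.82
tcp_pos: [0.5159, 0.049, 0.0642]
ee_rot: [-0.0, 0.703, 0.711, 0.0]
wrist_force: [-0.1, 1.0, 1.1]
width: 0.0
time: 5.98
tcp_pos: [0.5159, 0.0489, 0.0622]
ee_rot: [-0.0, 0.703, 0.711, 0.0]
wrist_force: [-0.3, 0.6, 1.4]
width: 0.0001
time: 6.15
tcp_pos: [0.5159, 0.0488, 0.0602]
ee_rot: [-0.0, 0.703, 0.711, 0.0]
wrist_force: [0.0, 1.5, 1.4]
width: -0.0002
t 6.15 loc [ -4.24 -10.79  60.25] F [0.04 1.48 1.41] T [0.25 0.03 0.02] w -0.0002 err deg [-0.   -0.02 -0.24] q [-0.19  0.84  0.02  2.02 -0.05  0.29 -0.12]
```

Sunk 8 mm at 1.4 N, so this is the recess. Now I'll press on to the catch.

```bash
python3 -m pendant '[[[0,0,0,0.1,0,0,0],[0,0,0,0.1,0,0,0],[0,0,0,0,0,0,0]]]'
python3 -m pendant '[[[0,0,0,0.1,0,0,0],[0,0,0,0.1,0,0,0],[0,0,0,0,0,0,0]]]'
python3 -m pendant '[[[0,0,0,0.1,0,0,0],[0,0,0,0.05,0,0,0],[0,0,0,0,0,0,0]]]'
python3 -c "
from h import *
st()"
```

```text
time: 6.4
tcp_pos: [0.5159, 0.0488, 0.0584]
ee_rot: [-0.0, 0.703, 0.711, 0.0]
wrist_force: [-0.3, 1.8, 1.5]
width: -0.0002
time: 6.65
tcp_pos: [0.516, 0.0487, 0.0568]
ee_rot: [0.0, 0.703, 0.711, 0.0]
wrist_force: [-0.2, 1.3, 5.4]
width: 0.0002
time: 6.9
tcp_pos: [0.516, 0.0488, 0.0554]
ee_rot: [0.0, 0.703, 0.711, 0.0]
wrist_force: [0.4, 1.3, 6.3]
width: -0.0001
t 6.9 loc [ -4.2  -10.86  55.42] F [0.42 1.28 6.27] T [ 0.3   0.22 -0.02] w -0.0001 err deg [ 0.02 -0.02 -0.25] q [-0.19  0.85  0.02  2.02 -0.05  0.28 -0.12]
```

```bash
python3 -m pendant '[[[0,0,0,0.1,0,0,0],[0,0,0,0.05,0,0,0],[0,0,0,0,0,0,0]]]'
python3 -m pendant '[[[0,0,0,0.07,0,0,0],[0,0,0,0,0,0,0]]]'
python3 -m pendant '[[[0,0,0,0.05,0,0,0],[0,0,0,0,0,0,0]]]'
python3 -c "
from h import *
st()
im,d=ctrl.camera('top');cv2.imwrite('pics/t4.png',cv2.resize(im[120:230,130:310,::-1],None,fx=4.4,fy=4.4,interpolation=2))"
```

```text
time: 7.15
tcp_pos: [0.516, 0.0488, 0.054]
ee_rot: [0.0, 0.703, 0.711, 0.0]
wrist_force: [-1.0, 1.4, 7.6]
width: 0.0002
time: 7.32
tcp_pos: [0.5159, 0.0488, 0.0533]
ee_rot: [0.0, 0.703, 0.711, 0.0]
wrist_force: [-2.0, 1.2, 8.5]
width: -0.0001
time: 7.48
tcp_pos: [0.516, 0.0487, 0.0529]
ee_rot: [0.0, 0.703, 0.711, 0.0]
wrist_force: [-1.4, 0.6, 8.5]
width: 0.0001
t 7.4833 loc [ -4.21 -10.91  52.89] F [-1.38  0.65  8.52] T [ 0.33  0.32 -0.03] w 0.0001 err deg [ 0.03 -0.02 -0.25] q [-0.19  0.85  0.02  2.02 -0.05  0.27 -0.12]
```

View pics/t4.png

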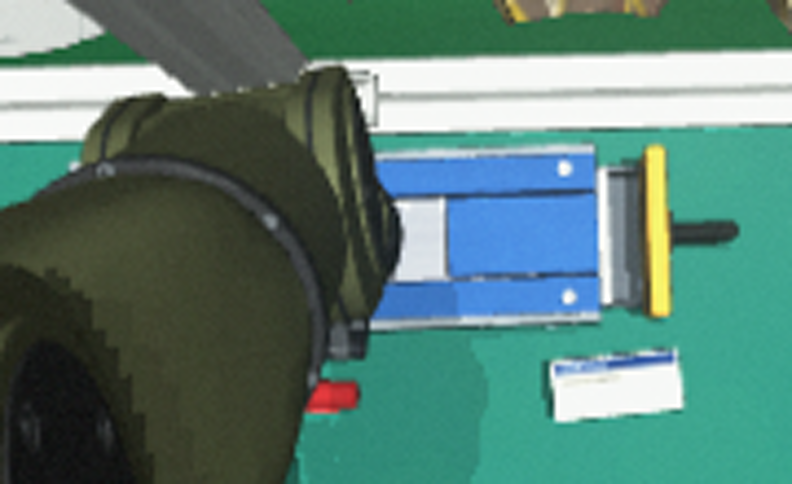

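The drawer has popped out: the yellow front moved from crop x≈610 to 658 and the fin is at (705,233). I'll press the last bit so the catch is fully home.

```bash
python3 -m pendant '[[[0,0,0,0.06,0,0,0],[0,0,0,0,0,0,0]]]'
python3 -m pendant '[[[0,0,0,0.05,0,0,0],[0,0,0,0,0,0,0],[0,0,0,0,0,0,0]]]'
```

```text
time: 7.7
tcp_pos: [0.516, 0.0488, 0.0523]
ee_rot: [0.0, 0.703, 0.711, 0.0]
wrist_force: [-1.8, 0.9, 9.1]
width: 0.0
time: 7.95
tcp_pos: [0.516, 0.0487, 0.0521]
ee_rot: [0.0, 0.703, 0.711, 0.0]
wrist_force: [-1.6, 1.3, 11.1]
width: -0.0001
```

Home: 52.1 mm and 11 N, with the force stepping up at the hard stop. I'll withdraw straight up.

```bash
python3 -m pendant '[[[0,0,0,-0.5,0,0,0],[0,0,0,-1,0,0,0],[0,0,0,-1.5,0,0,0],[0,0,0,-2.5,0,0,0],[0,0,0,-3,0,0,0],[0,0,0,-2,0,0,0],[0,0,0,0,0,0,0]]]'
python3 - <<'E'
from h import *
st()
p,_=R0()
plan([.50,-.07,.17],tgtR(),4)
im,d=ctrl.camera("scene");m=ctrl.camera_model("scene");cv2.imwrite("pics/s5.png",cv2.resize(im[110:230,160:320,::-1],None,fx=4.8,fy=4.8,interpolation=2))
im,d=ctrl.camera("top");m=ctrl.camera_model("top")
hsv=cv2.cvtColor(im,cv2.COLOR_RGB2HSV).astype(int)
k=np.zeros(d.shape,bool);k[155:195,262:315]=1
y=k&(hsv[...,0]>18)&(hsv[...,0]<32)&(hsv[...,1]>120)
v,u=np.nonzero(y);print("yellow loc",toloc(np.r_[ray(m,[u.mean(),v.mean()],.078)[0,:2],.078]))
f=k&(hsv[...,2]<60);f[:,:280]=0
v,u=np.nonzero(f);w=ray(m,np.c_[u,v],.062);L=np.array([toloc(a) for a in w]);print("fin n",len(u),L.min(0),L.max(0),L.mean(0)); print(np.c_[u,v].tolist())
E
```

```text
time: 8.53
tcp_pos: [0.5182, 0.0482, 0.16]
ee_rot: [0.002, 0.704, 0.711, 0.003]
wrist_force: [1.3, 0.5, 0.6]
width: -0.0002
t 8.5333 loc [ -1.97 -11.51 160.04] F [1.27 0.54 0.62] T [ 0.04 -0.06  0.06] w -0.0002 err deg [ 0.4  -0.02 -0.32] q [-0.21  0.66  0.04  1.96 -0.05  0.51 -0.12]
[-2.95, -0.48, -0.25, 0.1, -0.01, -0.08]
[-2.95, -0.49, -0.25, 0.1, -0.01, -0.08]
[-2.95, -0.49, -0.25, 0.1, -0.01, -0.08]
[-2.95, -0.5, -0.25, 0.1, -0.01, -0.08]
yellow loc [  -4.1132 -193.7027   78.    ]
fin n 46 [  -7.2015 -238.2638   62.    ] [   1.3017 -185.3439   62.    ] [  -2.9057 -219.7198   62.    ]
[[288, 171], [289, 171], [290, 171], [291, 171], [292, 171], [293, 171], [294, 171], [295, 171], [296, 171], [297, 171], [298, 171], [299, 171], [301, 171], [288, 172], [289, 172], [290, 172], [294, 172], [297, 172], [298, 172], [299, 172], [300, 172], [301, 172], [280, 173], [288, 173], [289, 173], [290, 173], [291, 173], [292, 173], [293, 173], [294, 173], [295, 173], [296, 173], [297, 173], [298, 173], [299, 173], [300, 173], [288, 174], [289, 174], [290, 174], [291, 174], [292, 174], [293, 174], [294, 174], [296, 174], [297, 174], [298, 174]]
```

View pics/s5.png

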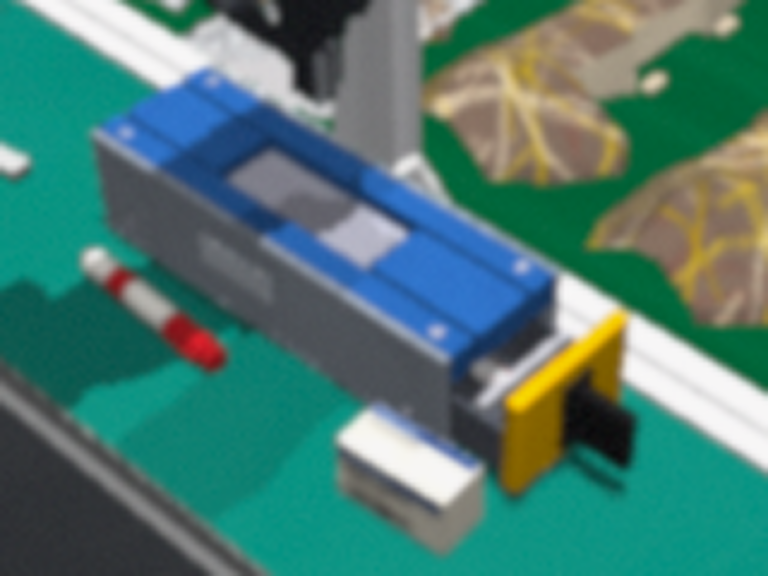

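The scene view shows the drawer out with its fin at crop (600,425), the groove closed again, and the marker and carton unmoved. The fin centre is about locker (-2.9, -218). I'll move above it, with the jaws partly open, and check with the wrist camera.

```bash
python3 - <<'E'
from h import *
print(loc(-2.5,-221,130))
plan(loc(-2.5,-221,140),tgtR(),6)
E
```

```text
[ 0.5209 -0.1613  0.13  ]
[-3.49, 0.04, 0.28, 0.01, 0.0, -0.05]
[-3.49, 0.04, 0.28, 0.01, 0.0, -0.05]
[-3.49, 0.04, 0.28, 0.01, 0.0, -0.05]
[-3.49, 0.03, 0.28, 0.01, 0.0, -0.05]
[-3.49, 0.03, 0.28, 0.01, 0.0, -0.05]
[-3.49, 0.03, 0.28, 0.01, 0.0, -0.05]
```

```bash
python3 -m pendant '[[[0.2,-3.49,0.04,0.28,0,0,-0.05],[0.4,-3.49,0.04,0.28,0,0,-0.05],[0.6,-3.49,0.04,0.28,0,0,-0.05],[0.6,-3.49,0.03,0.28,0,0,-0.05],[0.6,-3.49,0.03,0.28,0,0,-0.05],[0.6,-3.49,0.03,0.28,0,0,-0.05],[0.6,0,0,0,0,0,0],[0.6,0,0,0,0,0,0]]]'
python3 - <<'E'
from h import *
st()
m=ctrl.camera_model("wrist"); im,d=ctrl.camera("wrist");cv2.imwrite("pics/w6.png",im[...,::-1]); np.save("w6.npy",im); np.save("w6p.npy",m["pose"])
print({k:m[k] for k in m if k!="pose"},m["pose"])
im,d=ctrl.camera("scene");cv2.imwrite("pics/s6.png",cv2.resize(im[90:230,160:330,::-1],None,fx=4.2,fy=4.2,interpolation=2))
E
```

```text
time: 9.3
tcp_pos: [0.519, -0.1639, 0.1378]
ee_rot: [-0.001, 0.703, 0.711, -0.001]
wrist_force: [0.4, 0.9, 0.3]
width: 0.0512
t 9.3 loc [  -4.48 -223.51  137.81] F [0.42 0.85 0.34] T [ 0.02 -0.02 -0.02] w 0.0512 err deg [-0.19  0.04 -0.29] q [ 0.23  0.72 -0.02  1.9   0.03  0.53  0.2 ]
{'fx': 297.3186396354542, 'fy': 297.3186396354542, 'cx': 253.88936869032912, 'cy': 190.91130279488317} [[ 0.9999  0.0107  0.0011  0.5191]
 [ 0.0104 -0.9446 -0.328  -0.079 ]
 [-0.0024  0.328  -0.9447  0.2813]
 [ 0.      0.      0.      1.    ]]
```

View pics/w6.png

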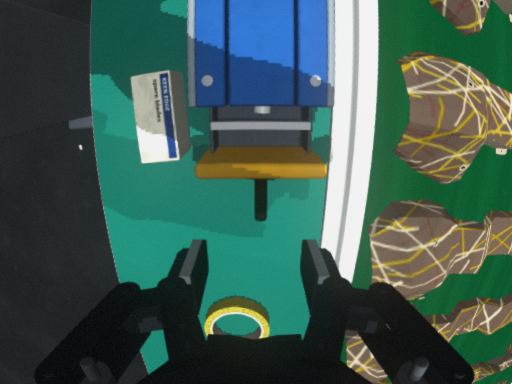

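View pics/s6.png

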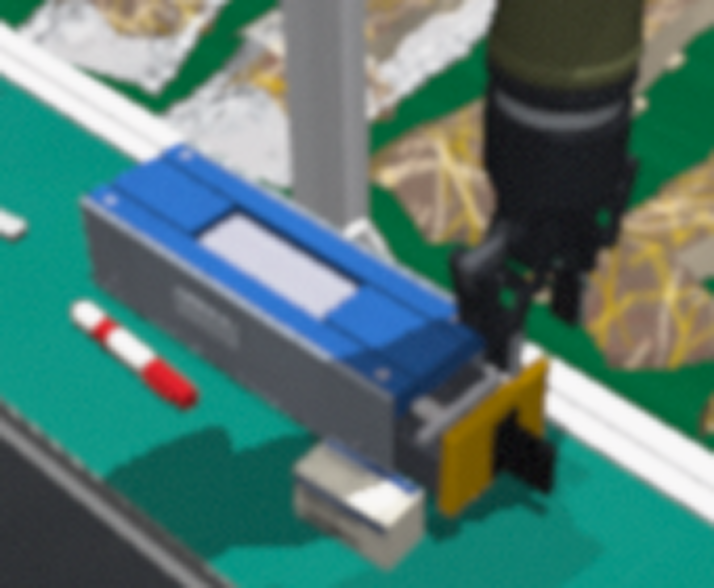

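The wrist view shows the fin running from (261,178) to (261,221), clear between the open fingers at (195,245) and (312,245). I'll cast those pixels onto the fin-top plane.

```bash
cat >> h.py <<'E'
def wray(m,P,u,v,z):
    x,y=u-m["cx"],v-m["cy"];r=np.hypot(x,y);t=r/m["fx"];s=np.sin(t)/max(r,1e-9)
    d=P[:3,:3]@np.array([x*s,y*s,np.cos(t)]);return P[:3,3]+d*(z-P[2,3])/d[2]
E
python3 - <<'E'
from h import *
im=np.load("w6.npy");P=np.load("w6p.npy");m=ctrl.camera_model("wrist")
g=im.max(2)
k=(g<70);sub=k[170:235,245:280]
for v in range(172,228,4):
    u=np.nonzero(k[v,245:280])[0]+245
    if len(u): print(v,u.min(),u.max(),[toloc(wray(m,P,a,v,.062)).round(1)[:2].tolist() for a in (u.min()-.5,u.max()+.5)])
# front corner rivets, groove sides for yaw check: blue edge
hsv=cv2.cvtColor(im,cv2.COLOR_RGB2HSV).astype(int)
for v in (10,30,60,90):
    b=np.nonzero((hsv[v,:,0]>100)&(hsv[v,:,0]<125)&(hsv[v,:,1]>110))[0]
    b=b[(b>180)&(b<345)]
    print("blue",v,[toloc(wray(m,P,a,v,.08)).round(1)[:2].tolist() for a in (b.min()-.5,b.max()+.5)])
y=(hsv[...,0]>15)&(hsv[...,0]<32)&(hsv[...,1]>120); y[:140]=0;y[185:]=0
v,u=np.nonzero(y);print(v.min(),v.max(),u.min(),u.max(),toloc(wray(m,P,u.min(),v.min()+2,.08)),toloc(wray(m,P,u.max(),v.min()+2,.08)))
p,_=R0();print("tool",toloc(p))
E
```

```text
180 255 266 [[-3.4, -205.9], [5.8, -206.0]]
184 255 266 [[-3.5, -209.2], [5.8, -209.2]]
188 255 266 [[-3.5, -212.5], [5.9, -212.5]]
192 255 266 [[-3.5, -215.8], [5.9, -215.8]]
196 255 266 [[-3.5, -219.1], [5.9, -219.1]]
200 255 266 [[-3.5, -222.4], [6.0, -222.5]]
204 255 266 [[-3.5, -225.8], [6.0, -225.9]]
208 255 266 [[-3.5, -229.3], [6.0, -229.3]]
212 255 266 [[-3.6, -232.8], [6.1, -232.8]]
216 255 265 [[-3.6, -236.3], [5.3, -236.3]]
220 257 263 [[-2.0, -239.8], [3.7, -239.9]]
blue 10 [[-43.0, -80.1], [45.7, -79.8]]
blue 30 [[-43.0, -94.7], [46.1, -94.4]]
blue 60 [[-43.1, -115.9], [46.0, -115.7]]
blue 90 [[-42.8, -136.6], [45.6, -136.5]]
140 178 195 511 [ -44.5133 -172.5465   80.    ] [ 230.6632 -162.4053   80.    ]
tool [  -3.4352 -219.3545  138.3282]
```

The wrist view puts the fin centre at x≈+1.2 and the tip at y≈-240, but it also puts the deck's centre 1.4 mm off. Removing that bias gives fin x≈0, as it should be. I'll shift the tool +3.5 mm and descend.

```bash
python3 -m pendant '[[[0.6,-0.15,0.35,0,0,0,-0.2],[0.6,0,0,1.5,0,0,0],[0.6,0,0,1.5,0,0,0],[0.6,0,0,1.5,0,0,0],[0.6,0,0,1.0,0,0,0],[0.6,0,0,0,0,0,0],[0.6,0,0,0,0,0,0]]]'
python3 - <<'E'
from h import *
st()
m=ctrl.camera_model("wrist"); im,d=ctrl.camera("wrist");cv2.imwrite("pics/w7.png",im[...,::-1])
st()
E
```

```text
time: 9.98
tcp_pos: [0.5243, -0.1612, 0.0841]
ee_rot: [-0.001, 0.7, 0.715, -0.0]
wrist_force: [-0.5, 0.7, -0.0]
width: 0.0515
t 9.9833 loc [   0.9  -220.97   84.1 ] F [-0.5   0.7  -0.03] T [ 0.02 -0.01 -0.01] w 0.0515 err deg [-0.05 -0.03  0.33] q [ 0.23  0.81 -0.02  1.92  0.03  0.41  0.2 ]
t 10.0333 loc [   1.3  -221.36   84.68] F [ 0.21 -0.08  0.47] T [-0.05 -0.02 -0.03] w 0.051 err deg [ 0.02 -0.01  0.31] q [ 0.23  0.81 -0.02  1.92  0.03  0.41  0.2 ]
```

View pics/w7.png

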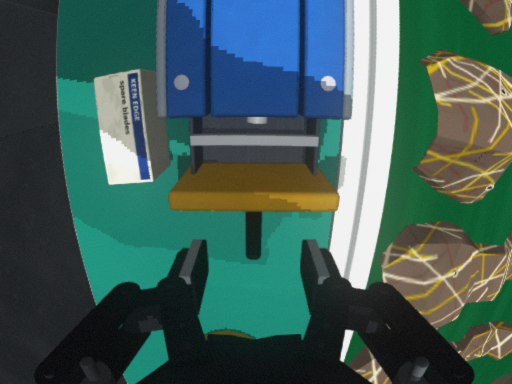

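The fin at (254,235) is centred between the pads at (206 and 301). I'll descend and close.

```bash
python3 -m pendant '[[[0.6,0,0,1.5,0,0,0],[0.6,0,0,1.5,0,0,0],[0.6,0,0,1.5,0,0,0],[0.6,0,0,1.2,0,0,0],[0.6,0,0,0,0,0,0],[0.6,0,0,0,0,0,0]]]'
python3 - <<'E'
from h import *
st()
im,d=ctrl.camera("wrist");cv2.imwrite("pics/w8.png",im[...,::-1])
E
```

```text
time: 10.53
tcp_pos: [0.5243, -0.1621, 0.0275]
ee_rot: [-0.0, 0.7, 0.714, -0.0]
wrist_force: [-0.5, -1.3, 0.7]
width: 0.0516
t 10.5333 loc [   0.91 -221.85   27.49] F [-0.47 -1.32  0.66] T [-0.01 -0.02  0.04] w 0.0516 err deg [-0.01 -0.01  0.25] q [ 0.22  0.91 -0.01  1.93  0.04  0.3   0.2 ]
```

View pics/w8.png

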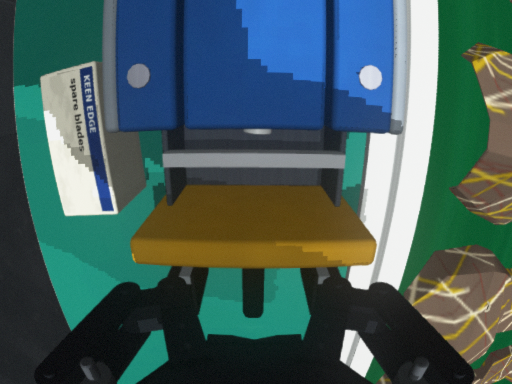

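The fin at (253,290) sits between the fingers. I'll close at 25 N.

```bash
python3 -m pendant '[[[0.4,0,0,0,0,0,0],[0.2,0,0,0,0,0,0],[0,0,0,0,0,0,0],[0,0,0,0,0,0,0],[0,0,0,0,0,0,0],[0,0,0,0,0,0,0]]]' 25
python3 -c "
from h import *
st()"
```

```text
time: 11.08
tcp_pos: [0.524, -0.1625, 0.028]
ee_rot: [0.0, 0.7, 0.714, -0.0]
wrist_force: [-2.1, -0.1, 6.9]
width: 0.0097
t 11.0833 loc [   0.51 -222.24   28.01] F [-2.08 -0.14  6.88] T [ 0.02  0.3  -0.14] w 0.0097 err deg [-0.01  0.01  0.18] q [ 0.22  0.91 -0.01  1.93  0.04  0.3   0.2 ]
```

Gripped at 9.7 mm, which matches the fin's thickness. Now I'll pull along -y.

```bash
python3 -m pendant '[[[0,-0.3,0,-0.1,0,0,0],[0,-0.6,0,0,0,0,0],[0,-0.8,0,0,0,0,0],[0,-0.8,0,0,0,0,0]]]'
python3 -m pendant '[[[0,-1,0,0,0,0,0],[0,-1,0,0,0,0,0],[0,-1,0,0,0,0,0],[0,-0.8,0,0,0,0,0],[0,0,0,0,0,0,0]]]'
python3 -c "
from h import *
st()"
```

```text
time: 11.42
tcp_pos: [0.5243, -0.1879, 0.0281]
ee_rot: [-0.0, 0.7, 0.714, -0.0]
wrist_force: [-2.6, 1.7, -3.2]
width: 0.0099
time: 11.83
tcp_pos: [0.5248, -0.2288, 0.0281]
ee_rot: [0.001, 0.701, 0.713, -0.001]
wrist_force: [-1.9, -1.9, -4.5]
width: 0.0095
t 11.8333 loc [   0.35 -288.58   28.13] F [-1.88 -1.94 -4.52] T [-0.13  0.34 -0.1 ] w 0.0095 err deg [-0.02  0.14  0.06] q [ 0.35  0.93 -0.03  1.86  0.07  0.36  0.27]
```

```bash
python3 -m pendant '[[[0,-0.3,0,0.05,0,0,0],[0,-0.3,0,0,0,0,0],[0,0,0,0,0,0,0]]]'
python3 -m pendant '[[[0,-0.3,0,0,0,0,0],[0,0,0,0,0,0,0]]]'
python3 -m pendant '[[[0,-0.2,0,0,0,0,0],[0,0,0,0,0,0,0]]]'
python3 -m pendant '[[[0,-0.2,0,0,0,0,0],[0,0,0,0,0,0,0]]]'
python3 -c "
from h import *
st()"
```

```text
time: 12.08
tcp_pos: [0.5249, -0.2317, 0.0281]
ee_rot: [-0.0, 0.7, 0.714, -0.001]
wrist_force: [-5.2, -0.6, 1.4]
width: 0.0098
time: 12.25
tcp_pos: [0.5249, -0.2344, 0.0281]
ee_rot: [-0.0, 0.7, 0.714, -0.001]
wrist_force: [-5.1, 0.7, 3.4]
width: 0.0094
time: 12.42
tcp_pos: [0.525, -0.2361, 0.0281]
ee_rot: [-0.001, 0.7, 0.714, -0.0]
wrist_force: [-5.4, 0.9, 3.0]
width: 0.0096
time: 12.58
tcp_pos: [0.5249, -0.2373, 0.0281]
ee_rot: [-0.001, 0.7, 0.714, -0.0]
wrist_force: [-5.6, 2.2, 4.0]
width: 0.0095
t 12.5833 loc [   0.34 -297.08   28.05] F [-5.56  2.17  4.04] T [ 0.34  0.97 -0.31] w 0.0095 err deg [-0.1  -0.06  0.27] q [ 0.37  0.93 -0.04  1.84  0.08  0.37  0.29]
```

```bash
python3 -m pendant '[[[0,-0.2,-0.1,0,0,0,0],[0,0,0,0,0,0,0]]]'
python3 -m pendant '[[[0,-0.2,0,0,0,0,0],[0,0,0,0,0,0,0]]]'
python3 -m pendant '[[[0,-0.2,0,0,0,0,0],[0,0,0,0,0,0,0]]]'
python3 -c "
from h import *
st()"
```

```text
time: 12.75
tcp_pos: [0.525, -0.2373, 0.0281]
ee_rot: [-0.001, 0.699, 0.715, 0.001]
wrist_force: [-4.0, 5.9, 4.1]
width: 0.0093
time: 12.92
tcp_pos: [0.5249, -0.2373, 0.028]
ee_rot: [-0.003, 0.699, 0.715, 0.002]
wrist_force: [-5.7, 9.3, 4.9]
width: 0.0094
time: 13.08
tcp_pos: [0.5249, -0.2373, 0.028]
ee_rot: [-0.004, 0.698, 0.716, 0.002]
wrist_force: [-4.9, 13.6, 6.7]
width: 0.0098
t 13.0833 loc [   0.31 -297.08   27.99] F [-4.9  13.59  6.67] T [ 2.19  0.89 -0.4 ] w 0.0098 err deg [-0.11 -0.47  0.5 ] q [ 0.38  0.93 -0.05  1.84  0.08  0.38  0.3 ]
```

The drawer has stalled at its stop: y is fixed and the force has risen to 13.6 N. I'll relax the pull, open, and look before lifting.

```bash
python3 -m pendant '[[[0,0.3,0,0,0,0,0],[0,0.2,0,0,0,0,0],[0,0,0,0,0,0,0]]]'
python3 -m pendant '[[[0.2,0,0,0,0,0,0],[0.4,0,0,0,0,0,0],[0.5,0,0,0,0,0,0],[0.5,0,0,0,0,0,0],[0.5,0,0,0,0,0,0],[0.5,0,0,0,0,0,0]]]'
python3 - <<'E'
from h import *
st()
im,d=ctrl.camera("wrist");cv2.imwrite("pics/w9.png",im[...,::-1])
im,d=ctrl.camera("scene");cv2.imwrite("pics/s9.png",cv2.resize(im[110:290,160:370,::-1],None,fx=3.3,fy=3.3,interpolation=2))
E
```

```text
time: 13.33
tcp_pos: [0.525, -0.2374, 0.028]
ee_rot: [-0.001, 0.7, 0.715, 0.001]
wrist_force: [-3.6, 4.8, 4.5]
width: 0.0098
time: 13.83
tcp_pos: [0.5252, -0.2395, 0.0279]
ee_rot: [0.0, 0.7, 0.714, 0.0]
wrist_force: [-0.8, 0.5, -0.3]
width: 0.0429
t 13.8333 loc [   0.54 -299.27   27.89] F [-0.78  0.55 -0.29] T [-0.05  0.04  0.01] w 0.0429 err deg [0.04 0.02 0.24] q [ 0.37  0.93 -0.04  1.84  0.08  0.37  0.29]
```

View pics/w9.png

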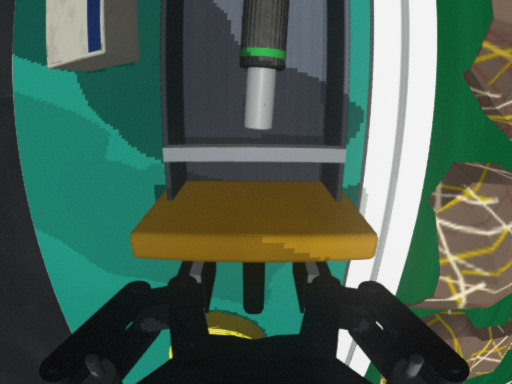

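View pics/s9.png

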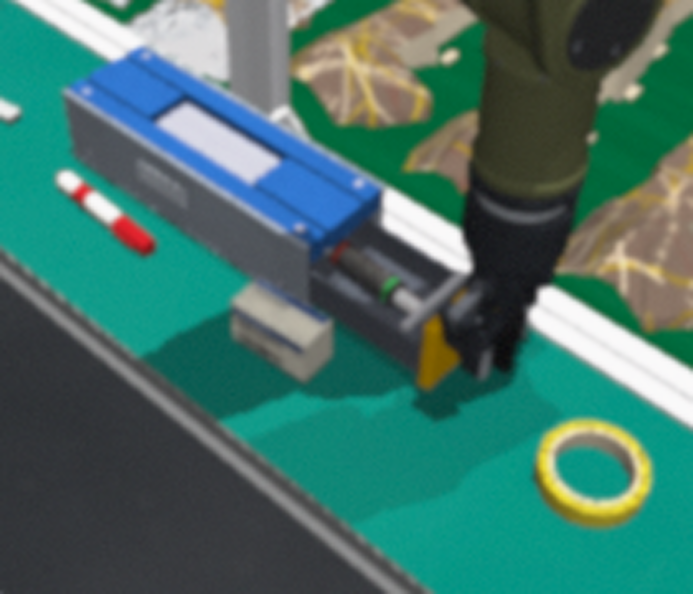

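The fin at (254,285) is free between the opened fingers, the drawer is wide open showing its gauge, and the bystanders are in place. I'll lift straight out and check.

```bash
python3 -m pendant '[[[0.5,0,0,-1,0,0,0],[0.5,0,0,-2,0,0,0],[0.5,0,0,-3,0,0,0],[0.5,0,0,-3,0,0,0],[0.5,0,0,-4,0,0,0],[0.5,0,0,-4,0,0,0],[0.5,0,0,0,0,0,0],[0.5,0,0,0,0,0,0]]]'
python3 -m pendant '[[[0.5,0,-4,0,0,0,0],[0.5,-3,-4,0,0,0,0],[0.5,-3,-4,0,0,0,0],[0.5,-3,0,0,0,0,0],[0.5,-3,0,0,0,0,0],[0.5,0,0,0,0,0,0],[0.5,0,0,0,0,0,0]]]'
python3 - <<'E'
from h import *
st()
im,d=ctrl.camera("top");m=ctrl.camera_model("top");cv2.imwrite("pics/t10.png",cv2.resize(im[120:250,120:400,::-1],None,fx=2.8,fy=2.8,interpolation=2))
hsv=cv2.cvtColor(im,cv2.COLOR_RGB2HSV).astype(int)
k=np.zeros(d.shape,bool);k[150:200,262:330]=1
y=k&(hsv[...,0]>18)&(hsv[...,0]<32)&(hsv[...,1]>120)
v,u=np.nonzero(y)
if len(u): print("yellow",len(u),toloc(np.r_[ray(m,[u.mean(),v.mean()],.078)[0,:2],.078]),"shut was",toloc([.5214,-.0958,.078]))
g=im.astype(int)
for nm,roi,z,mk in [("carton",(250,196,292,222),.045,(g[...,0]>130)|((g[...,2]>g[...,1]+15))),("marker",(155,198,220,222),.016,g[...,0]>110),("tape",(340,160,390,200),.019,(g[...,0]>130)&(g[...,2]<120))]:
    q=np.zeros(d.shape,bool);q[roi[1]:roi[3],roi[0]:roi[2]]=1
    c=max(cv2.findContours((mk&q).astype(np.uint8),0,2)[0],key=cv2.contourArea)
    print(nm,ray(m,cv2.boxPoints(cv2.minAreaRect(c)),z).mean(0))
E
```

```text
time: 14.6
tcp_pos: [0.5264, -0.2399, 0.2011]
ee_rot: [0.003, 0.7, 0.714, 0.001]
wrist_force: [-1.1, 0.5, -1.5]
width: 0.0429
time: 15.18
tcp_pos: [0.4188, -0.3527, 0.1967]
ee_rot: [-0.001, 0.701, 0.713, -0.0]
wrist_force: [-0.2, 1.3, -0.0]
width: 0.0429
t 15.1833 loc [-107.55 -410.75  196.66] F [-0.25  1.25 -0.02] T [0.08 0.03 0.01] w 0.0429 err deg [-0.11 -0.04  0.03] q [ 0.67  0.63 -0.09  1.84  0.08  0.67  0.55]
yellow 209 [  -4.2946 -267.9912   78.    ] shut was [  -1.0103 -155.503    78.    ]
carton [ 0.4343 -0.0986  0.045 ]
marker [0.4338 0.1202 0.016 ]
tape [ 0.498  -0.3518  0.019 ]
```

View pics/t10.png

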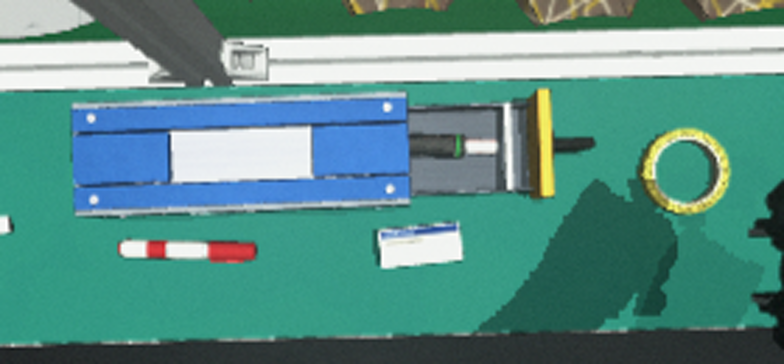

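The drawer front has travelled about 112.5 mm by the top view (±2 mm). The pull stalled hard at the stop, and the front has not moved since. The carton, marker and tape are within 0.5 mm of their first positions, and the robot is clear. I'll hand in.

```bash
python3 -c "
from plant import ctrl
print(ctrl.sign_off())"
```

```text
the job is handed in; nothing more can be done
None
```

The drawer is unlocked, pulled out to its stop and released, and the job was handed in at about 15.2 s of the 72 s allowed.

- **Finding the shutter:** I slid the shut fingertips along the groove at about 3–4 N. The force fell away around y ≈ -20 mm in the locker's axes, and the tips then sank 8 mm under 1.4 N.
- **Pressing the catch:** I pressed to 16 mm below the floor. Force rose to 11 N, the highest I read on the deck, and the drawer popped out about 38 mm.
- **Opening the drawer:** I gripped the fin at 9.7 mm width and pulled about 75 mm until it stalled at its stop, with the pull rising to 13.6 N. Then I relaxed the pull, opened the fingers, lifted straight out and moved clear.

**Last checks:**
- **Drawer position:** the top view put the drawer front about 112.5 mm from shut, 2.5 mm short of the nominal 115. I put that down to camera error of about 2 mm, because the pull stalled hard at the stop. The front was also within 0.5 mm of where the arm's motion puts it (-268.0 mm measured, -268.5 mm expected).
- **Bystanders:** the marker, tape and carton were within 0.5 mm of where they started.
- **A disagreement along the way:** the top and wrist cameras differed by about 4 mm on the fin's sideways position. I used the wrist view, corrected for its own bias, and the fin was centred between the fingers.

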